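Test the candling lamp's bayonet cap at half-way

TASK

Draw the steel shutter plate up out of the slot in the egg-candling lamp and put it in the grey tray. Then set the lamp cap into the lamp's bayonet mouth until its flange sits flush on the collar, and twist it clockwise to half-way, its grip bar in line with the single ribs, without letting it reach the lock click. It springs back if let go, so finish while still gripping it and holding it there for the contact test, and leave the other things on the bench where they are.

Things in the scene. Friction and masses are not known exactly. Their poses are not given: they have to be found in the camera images.
- lamp: Candling lamp, fixed: grey drum, 110 mm diameter, 100 mm tall, slot housing on its +x side. Origin under the drum's centre, z up. A spring under the collar turns the seated cap back to entry (about 0.1 N m at half-way, acts from about 10 degrees on). Spring catches are felt from about 56 degrees and click at about 68 degrees, clockwise from entry.
- socket (a point): Centre of the lamp's mouth, level with its collar's top face, 100 mm above the table; lamp's axes. Collar: 6 mm thick, 48 mm bore, two entry notches along +x and -x (18 mm wide, reaching 32 mm from the axis). A seated cap turns only clockwise seen from above. On the collar's rim single ribs mark half-way, 40 degrees clockwise from the notches; double ribs at 80 degrees mark the lock.
- slot (a point): Middle of the mouth of the shutter slot in the lamp's housing: 69 mm from the lamp's axis along its +x, 100 mm above the table; lamp's axes. Open at the top only, 63 mm long (y), 6 mm wide (x), 50 mm deep.
- plate_center (a point): Centre of the loose shutter plate, a flat steel sheet 105 mm tall (z) x 60 mm wide (y) x 4 mm thick (x), about 80 g. It starts standing upright in the lamp's slot, its upper 55 mm showing.
- plate: The same shutter plate; origin at the middle of its lower edge, same axes.
- cap_grip (a point): Centre of the black grip bar on the loose lamp cap. The bar is 58 mm long (x) x 18 mm thick (y) x 44 mm tall, upright on the flange. This point is 58 mm above the cap's foot, 28 mm above the underside of the flange and 22 mm below the bar's top. Seated, the flange rests flush on the collar and this point is 28 mm above socket.
- cap: The same cap, about 160 g, starts upright on the table; origin at the centre of its foot, z up, x along the bar. Plug 44 mm diameter, 30 mm long, tapered foot; above it an aluminium flange 72 mm wide, 6 mm thick. Two lugs 10 mm wide, 8 to 16 mm below the flange, reach 30 mm from the axis along +x and -x, in line with the bar; either way round fits, with 2 mm play.
- tray: Fixed open grey tray, 200 x 160 x 35 mm, walls and floor 4 mm; origin under its centre, x along the long side.
- eggcup: Bystander: white egg cup with a brown egg standing in it, 44 mm wide, 78 mm tall; origin under its centre
- brush: Bystander: small hand brush lying flat, about 150 mm long
- jar: Bystander: glass jar with steel lid, 60 mm wide, 95 mm tall; origin under its centre
- mug: Bystander: white mug, 76 mm wide, 85 mm tall; origin under its centre
Mind the look-alikes: they are no part of the job. Leave any brown or green look-alike of the cap alone.

How it is judged:
By the outcome, as a careful person would: the job done as asked, in the order asked, and still so for the second after the job is handed in, while the arm keeps its last pose, push and grip.
It also fails if it takes over 54 s, if anything falls off the work surface, if the arm or the gripper's body presses on something with over 40 N, if the wrist force passes 120 N, or if a joint passes its speed limit or range.

ROBOT

A 6-joint arm with a two-finger parallel gripper is mounted at the origin on the work surface. World frame = base frame: x ahead of the robot, y to its left, z up, the work surface at z = 0. Lengths are in m, angles in degrees, forces in N, time in s.
With the tool pointing down it reaches from about 0.3 to 0.775 m from the base axis. Payload 14.6 kg.
Tool frame: the origin (TCP) lies on the front face of the gripper's body, between the roots of the fingers; the fingertips stand 73 mm ahead of it and the grasp point (between the pads) lies tcp_to_grasp ahead of it (tcp_to_grasp is the distance from the TCP to the grasp point, in m); x points along the fingers, y is the direction in which the jaws open and shut, and the axes are right-handed (so a half turn about x gives the same grasp; the last joint's range is limited). The gripper opens to 85 mm and grips with 20 to 120 N. Pads are 22 mm wide; open, the fingers measure 114 mm over their backs; the gripper's body (76 mm by 85 mm) begins 54 mm behind the grasp point. The pads swing forward as they close: fully open they stand 13 mm farther back than shut.
Start: joints at [69.294, 17.183, 87.147, -0, 75.671, -3.816], TCP at [0.16, 0.526, 0.304] pointing down, gripper open.
Joint ranges: [-173.82, 173.82], [-45.26, 126.66], [13.44, 144.39], [-59.66, 239.66], [0, 175.72], [-146.38, 146.38]. Speed limits (degrees/s): [127.2, 127.2, 147.25, 180, 180, 180].

INTERFACE

Orientations are given as a 3x3 rotation matrix whose columns are the frame's x, y, z axes.
In Python, from station import movep, line_to, move_j, ungrasp, close_gripper, hold, solve_ik, capture, PlanningError, hand_in, find_in, landmark_of, read_time_s, read_joint_pos, read_qvel, read_joint_efforts, read_ee_pos, read_ee_rot, read_force, read_wrist_torque, read_finger_gap, tcp_to_grasp gives the robot as it stands. Calls block until the motion is done:
- movep(position, orientation): joint-space move of the TCP to a pose.
- line_to(position, frame=None, rate=0.15): straight line of the TCP; frame=None keeps the orientation; rate is the mean speed in m/s.
- move_j(angles): joint-space move.
- ungrasp() and close_gripper(): open the fingers fully, or close them until they stop; the grip force is fixed at half the most.
- hold(seconds).
- solve_ik(position, orientation): joint angles nearest the present ones, or None.
- capture(name): name is "scene" or "top"; returns a dict with "image" (480x640x3 uint8, blue, green, red), "range_z" (480x640 float32, m along the optical axis (not along the pixel's ray), 0 where there is no reading), "fovy" (degrees; the focal length in pixels is half the picture's height over the tangent of half this angle, whatever the lens; pixels are square), "cx", "cy" (the principal point, pixels), "eye" and "rotation" of the camera in the world. Camera axes: x right, y up, looking along -z (the intrinsics and any distortion apply to the point x, -y, -z); pixel columns grow to the right and rows downward; lengths in m; the calibration is good to about 2 mm. A picture is of the moment at which its call begins.
A pose or a line that the arm cannot do raises PlanningError and nothing moves.
- hand_in(): hands the job in, once; it reports no verdict.
Trained networks look in a picture, given as the dict that the camera call returned (one of the last four; its "shot" number tells which), for a name from the list of things; names that differ only in an ending like _2 or _b are one class to them, and where a whole thing is asked for, a point or a joint stands for the part that bears it (a point fixed in the world has none). Each returns a list of dicts, best first, with "p" (0 to 1); they miss things now and then, are a little off and sometimes report something else, mostly with a low value. They report only what shows in the picture. A call takes as long as a camera call. They do not tell look-alikes from the thing itself.
- find_in(picture, target): "centre" ([x, y, z] in m, in world coordinates, good to about 4 mm: the middle of the surface that is visible of it).
- landmark_of(picture, target): "centre" ([x, y, z] in m, in world coordinates, good to about 4 mm: a listed point, or the origin of a listed thing).
Readings, each from a call of its own:
- read_time_s(): time.
- read_joint_pos(): joint angles.
- read_qvel(): joint speeds.
- read_joint_efforts(): joint torques, N m.
- read_ee_pos(): TCP position.
- read_ee_rot(): TCP orientation.
- read_force(): force on the tool from outside, world axes, zero at the start.
- read_wrist_torque(): the same for the moment, N m.
- read_finger_gap(): finger opening in m.
Only numpy, scipy, OpenCV 4.12 (cv2) and the standard library are available. Lean on these libraries where they do the work, as an engineer would, in place of code of your own. Each camera call takes 0.05 s, during which the arm holds its last target.

## Working session

There is one attempt and no reset: what is moved stays moved. The work goes in short steps, each a Python script; the robot and the scene stay as the last script left them, time stands still between calls to the robot, and variables do not carry over. Pictures are saved under pics/ and viewed, and the job is handed in when it is done.

```bash
ls; mkdir -p pics
cat > a.py <<'E'
from station import *
import cv2,numpy as np,pickle
for n in ("scene","top"):
    c=capture(n); cv2.imwrite(f"pics/{n}1.png",c["image"]); pickle.dump(c,open(f"{n}1.pkl","wb"))
    print(n,c["fovy"],c["cx"],c["cy"],c["eye"],c["rotation"],[k for k in c])
    for t in ["lamp","socket","slot","plate_center","cap_grip","cap","tray"]:
        print(t,[(np.round(d["centre"],4).tolist(),round(d["p"],2)) for d in landmark_of(c,t)][:4])
print(read_time_s(),tcp_to_grasp,read_ee_rot(),read_finger_gap())
E
python3 a.py
```

```text
pics
scene 45.46659071005631 314.38361804921675 236.5928626413397 [1.27864535 0.15960119 1.10808446] [[-0.20741888 -0.79670628  0.56765881]
 [ 0.97822938 -0.17288704  0.11479264]
 [ 0.00668484  0.57911068  0.81522152]] ['image', 'range_z', 'fovy', 'cx', 'cy', 'eye', 'rotation', 'shot']
lamp [([0.5574, -0.0216, -0.0005], 0.61)]
socket [([0.5621, -0.0196, 0.0979], 0.74)]
slot [([0.6275, -0.0127, 0.1007], 0.64)]
plate_center [([0.6276, -0.0113, 0.1038], 0.83), ([0.4054, -0.0738, -0.0032], 0.53), ([0.487, 0.3184, 0.0615], 0.21)]
cap_grip [([0.3668, 0.3126, 0.0607], 0.91), ([0.4521, 0.201, 0.0575], 0.82), ([0.4853, 0.3145, 0.0599], 0.67)]
cap [([0.3669, 0.3118, 0.0042], 0.95), ([0.4884, 0.3177, -0.002], 0.84), ([0.4442, 0.2055, 0.0011], 0.82), ([0.7792, 0.1754, -0.0008], 0.63)]
tray [([0.4628, -0.3185, -0.0008], 0.62)]
top 46.872448347745376 317.95420955383355 245.55158134861938 [0.46763181 0.01436777 1.27761498] [[ 0.01652585  0.99515606 -0.0969088 ]
 [-0.99976476  0.01780805  0.01238104]
 [ 0.01404682  0.0966814   0.99521626]] ['image', 'range_z', 'fovy', 'cx', 'cy', 'eye', 'rotation', 'shot']
lamp [([0.562, -0.0253, 0.0008], 0.88)]
socket [([0.562, -0.0217, 0.1041], 0.75)]
slot []
plate_center [([0.6286, -0.0142, 0.0988], 0.55)]
cap_grip [([0.3655, 0.3153, 0.0602], 0.94), ([0.4505, 0.2031, 0.0549], 0.88), ([0.4866, 0.3186, 0.0613], 0.59)]
cap [([0.3698, 0.312, -0.0031], 0.8), ([0.45, 0.2024, -0.0029], 0.8), ([0.4895, 0.3183, 0.0], 0.62), ([0.4864, 0.3169, 0.0601], 0.28)]
tray [([0.461, -0.3233, -0.0047], 0.72)]
0.8 0.0539 [[ 2.96644519e-06  2.90549737e-01  9.56859891e-01]
 [ 1.56732846e-05  9.56859891e-01 -2.90549737e-01]
 [-1.00000000e+00  1.58590372e-05 -1.71539629e-06]] 0.08513151241006914
```

View pics/scene1.png

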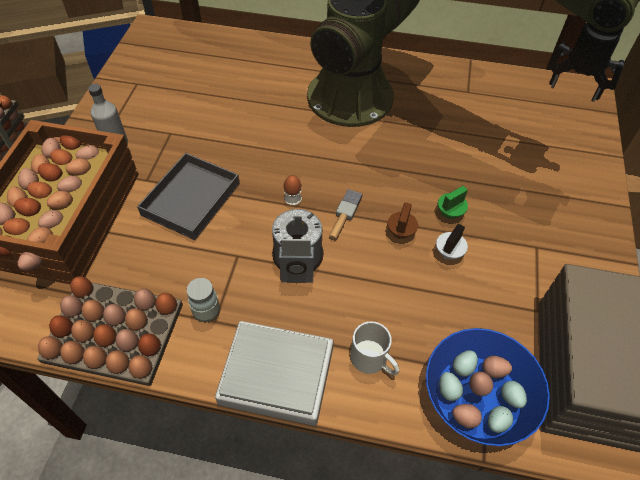

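View pics/top1.png

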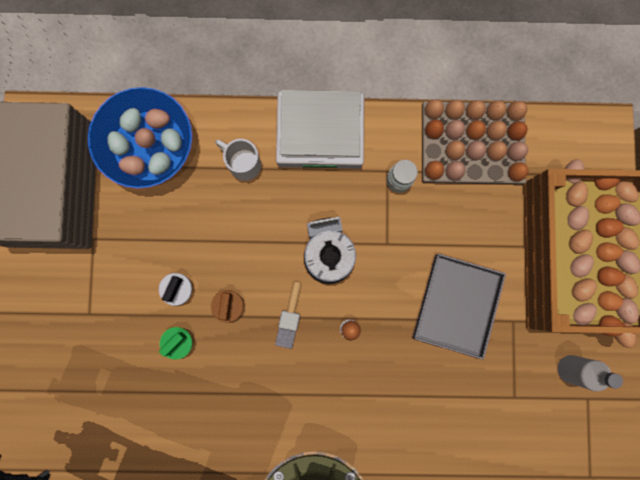

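The scene shows the lamp at (298,240) with the plate standing in its housing. The real cap, aluminium with a black bar, is at scene (452,245) / top (176,290). The green and brown look-alikes are beside it and the tray is at top (460,305). Next I'll measure yaws and positions from the depth data.

```bash
cat > h.py <<'E'
import cv2,numpy as np,pickle
def cloud(c):
    H,W=c["range_z"].shape; f=H/2/np.tan(np.radians(c["fovy"])/2)
    v,u=np.mgrid[0:H,0:W]; z=c["range_z"].astype(float)
    P=np.stack([(u-c["cx"])/f*z,-(v-c["cy"])/f*z,-z],-1)
    P=P@np.array(c["rotation"]).T+np.array(c["eye"]); P[z<=0]=np.nan
    return P
def crop(c,u,v,r,name,s=8):
    im=c["image"][max(0,v-r):v+r,max(0,u-r):u+r]; cv2.imwrite(name,cv2.resize(im,None,fx=s,fy=s,interpolation=cv2.INTER_CUBIC))
E
cat > b.py <<'E'
from h import *
S=pickle.load(open("scene1.pkl","rb"));T=pickle.load(open("top1.pkl","rb"))
crop(S,298,242,40,"pics/lampS.png",7);crop(T,330,250,38,"pics/lampT.png",7)
crop(T,176,290,25,"pics/capT.png",10)
def near(P,c,r): return (np.hypot(P[...,0]-c[0],P[...,1]-c[1])<r)
for n,c in(("S",S),("T",T)):
    P=cloud(c); 
    t=near(P,(.5,.1),.6)&(abs(P[...,2])<.02); print(n,"table z",np.nanmedian(P[t][:,2]))
    # cap bar top z=.080
    m=near(P,(.487,.317),.045)&(P[...,2]>.068)
    Q=P[m]; 
    r=cv2.minAreaRect((Q[:,:2]*1000).astype(np.float32)); print("bar",len(Q),Q.mean(0),np.median(Q[:,2]),r, Q[:,2].max())
    m=near(P,(.487,.317),.06)&(P[...,2]>.027)&(P[...,2]<.046); Q=P[m]; print("flange",len(Q),cv2.minEnclosingCircle((Q[:,:2]*1000).astype(np.float32)),np.median(Q[:,2]))
    m=near(P,(.628,-.013),.05)&(P[...,2]>.12)&(P[...,2]<.175);Q=P[m]
    print("plate",len(Q),Q.mean(0),Q.max(0),cv2.minAreaRect((Q[:,:2]*1000).astype(np.float32)))
    m=near(P,(.628,-.013),.05)&(P[...,2]>.148)&(P[...,2]<.175);Q=P[m]
    print("plate top",len(Q),Q.mean(0),cv2.minAreaRect((Q[:,:2]*1000).astype(np.float32)))
    m=near(P,(.562,-.021),.057)&(P[...,2]>.093)&(P[...,2]<.108);Q=P[m]
    print("collar",len(Q),np.median(Q,0),cv2.minEnclosingCircle((Q[:,:2]*1000).astype(np.float32)))
    m=near(P,(.461,-.321),.16)&(P[...,2]>.028)&(P[...,2]<.042);Q=P[m]
    print("tray",len(Q),cv2.minAreaRect((Q[:,:2]*1000).astype(np.float32)))
E
python3 b.py
```

```text
S table z 0.00010113857604165943
bar 205 [0.49049112 0.31772513 0.0783959 ] 0.07903887355155859 ((488.2329406738281, 317.8768310546875), (17.810659408569336, 61.1258544921875), 67.62928009033203) 0.08502837506572347
flange 471 ((487.77044677734375, 319.6730651855469), 37.438472747802734) 0.03577947097299905
plate 324 [ 0.63114882 -0.01010634  0.14042548] [0.6397856  0.01882218 0.15918913] ((630.8627319335938, -10.749738693237305), (8.049373626708984, 59.51448059082031), 12.65615463256836)
plate top 99 [ 0.63074745 -0.01052155  0.15330735] ((630.3775024414062, -10.62197494506836), (7.10942268371582, 59.076934814453125), 11.393901824951172)
collar 1003 [ 0.55139115 -0.02899752  0.09983894] ((562.8695678710938, -22.726999282836914), 56.01761245727539)
tray 723 ((449.53875732421875, -356.94366455078125), (239.99758911132812, 205.79405212402344), 74.02529907226562)
T table z -1.5944091886432865e-05
bar 249 [0.48628006 0.31655997 0.07843878] 0.07866255184291404 ((486.26727294921875, 317.76568603515625), (19.113067626953125, 58.13155746459961), 65.88280487060547) 0.0862539314743409
flange 505 ((486.6041564941406, 318.4632873535156), 36.406768798828125) 0.03545554166379361
plate 119 [ 0.62904146 -0.0113508   0.14564715] [0.63660891 0.01746299 0.16052729] ((629.4732666015625, -11.10888671875), (4.776885509490967, 58.96464538574219), 11.884977340698242)
plate top 68 [ 0.62966449 -0.01121573  0.15447349] ((629.823974609375, -11.046064376831055), (4.12416934967041, 57.928951263427734), 11.754645347595215)
collar 1595 [ 0.56320102 -0.02164823  0.10009895] ((563.5986328125, -22.977140426635742), 56.56951141357422)
tray 729 ((449.2718200683594, -358.00830078125), (238.36566162109375, 200.3639678955078), 74.47123718261719)
```

View pics/lampS.png

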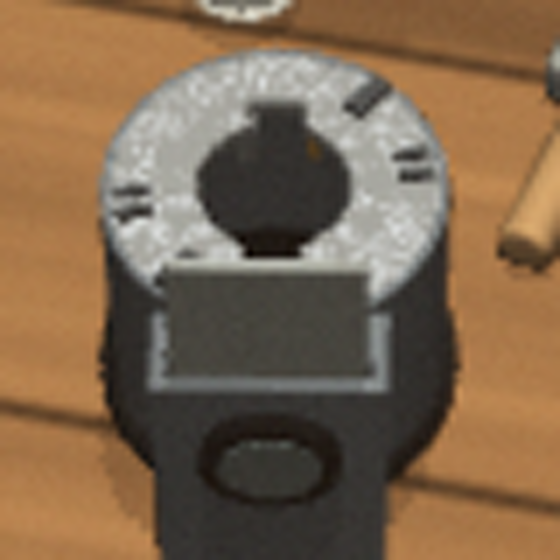

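View pics/lampT.png

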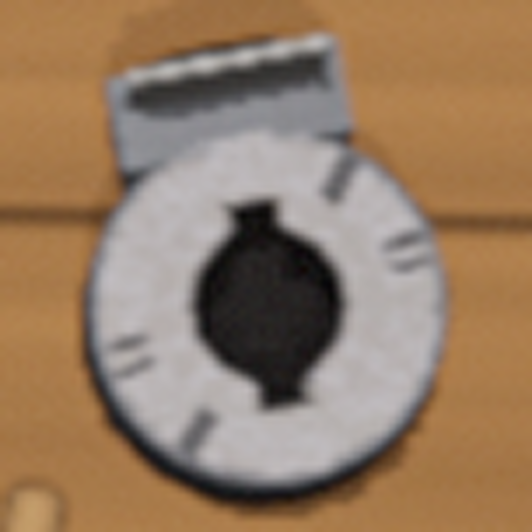

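View pics/capT.png

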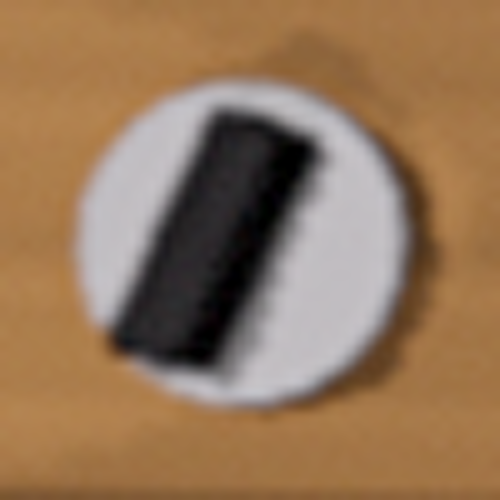

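```bash
cat > c.py <<'E'
from h import *
from scipy.optimize import least_squares
S=pickle.load(open("scene1.pkl","rb"));T=pickle.load(open("top1.pkl","rb"))
def plane(c,uv,z):
    f=240/np.tan(np.radians(c["fovy"])/2); uv=np.asarray(uv,float)
    d=np.stack([(uv[:,0]-c["cx"])/f,-(uv[:,1]-c["cy"])/f,-np.ones(len(uv))],-1)@np.array(c["rotation"]).T
    e=np.array(c["eye"]); return e+d*((z-e[2])/d[:,2])[:,None]
def proj(c,p):
    f=240/np.tan(np.radians(c["fovy"])/2); q=(np.asarray(p)-c["eye"])@np.array(c["rotation"]); return q[...,0]/-q[...,2]*f+c["cx"], q[...,1]/q[...,2]*f+c["cy"]
# rectified views on planes, 0.25mm/px, x up, y left
def rect(c,cx,cy,z,r,name,n=560):
    xs=cx+r*(1-2*np.arange(n)/n); ys=cy+r*(1-2*np.arange(n)/n)
    X,Y=np.meshgrid(xs,ys,indexing='ij'); u,v=proj(c,np.stack([X,Y,np.full_like(X,z)],-1))
    im=cv2.remap(c["image"],u.astype(np.float32),v.astype(np.float32),cv2.INTER_CUBIC); cv2.imwrite(name,im); return im
for n,c in(("S",S),("T",T)):
    im=rect(c,.5633,-.0228,.1,.07,f"pics/rl{n}.png")
    g=cv2.cvtColor(im,cv2.COLOR_BGR2GRAY); 
    m=(g<80).astype(np.uint8); k,l,st,ce=cv2.connectedComponentsWithStats(m[150:410,150:410])
    i=l[130,130]; mm=(l==i).astype(np.uint8); M=cv2.moments(mm,True); 
    px=.14/560; cxp=M["m10"]/M["m00"]+150; cyp=M["m01"]/M["m00"]+150
    ang=.5*np.arctan2(2*M["mu11"],M["mu20"]-M["mu02"])
    print(n,"mouth",.5633+.07-cyp*px,-.0228+.07-cxp*px,"area mm2",st[i,4]*px*px*1e6,"axis img deg",np.degrees(ang)) 
    P=cloud(c)
    m=(np.hypot(P[...,0]-.487,P[...,1]-.317)<.045)&(P[...,2]>.0765)
    print("bar",P[m].mean(0),cv2.minAreaRect((P[m][:,:2]*1000).astype(np.float32)))
    rect(c,.487,.317,.080,.05,f"pics/rb{n}.png")
    m=(np.hypot(P[...,0]-.461,P[...,1]+.321)<.135)&(P[...,2]>.026)&(P[...,2]<.042);Q=P[m]
    print("tray",len(Q),cv2.minAreaRect((Q[:,:2]*1000).astype(np.float32)))
im=[cv2.imread(f"pics/{a}.png") for a in("rlS","rlT")]
for i in im: cv2.line(i,(280,0),(280,559),(0,0,255),1);cv2.line(i,(0,280),(559,280),(0,0,255),1)
cv2.imwrite("pics/rl.png",cv2.resize(np.hstack(im),(800,400)))
im=[cv2.imread(f"pics/{a}.png") for a in("rbS","rbT")]
for i in im: cv2.line(i,(280,0),(280,559),(0,0,255),1);cv2.line(i,(0,280),(559,280),(0,0,255),1)
cv2.imwrite("pics/rb.png",cv2.resize(np.hstack(im),(800,400)))
E
python3 c.py
```

```text
S mouth 0.5619537586353665 -0.02488745047965163 area mm2 1908.9375 axis img deg 80.01082830711752
bar [0.4887318  0.3178582  0.07996643] ((487.33123779296875, 318.38671875), (17.470178604125977, 59.109046936035156), 68.00453186035156)
tray 804 ((459.832763671875, -320.30731201171875), (163.5424346923828, 206.3118133544922), 74.43824768066406)
T mouth 0.5625764673520613 -0.026048959873465588 area mm2 1817.6875 axis img deg 80.09456589947253
bar [0.48648811 0.31691882 0.07960038] ((485.9466552734375, 317.2626953125), (17.932880401611328, 57.957359313964844), 65.88280487060547)
tray 744 ((459.45654296875, -321.35479736328125), (162.2814178466797, 200.3639678955078), 74.47123718261719)
```

View pics/rl.png

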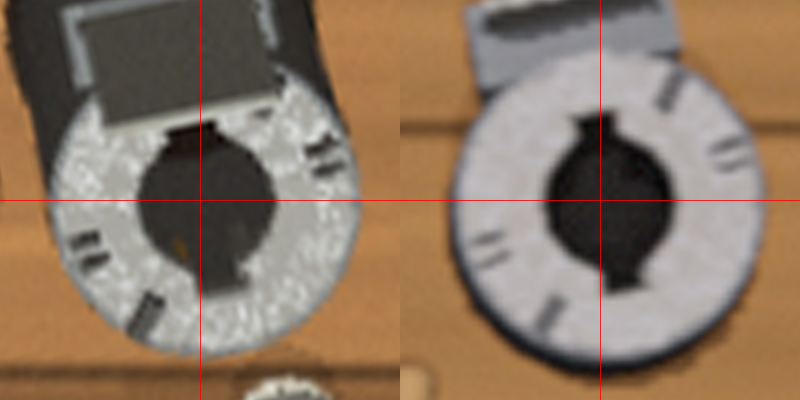

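View pics/rb.png

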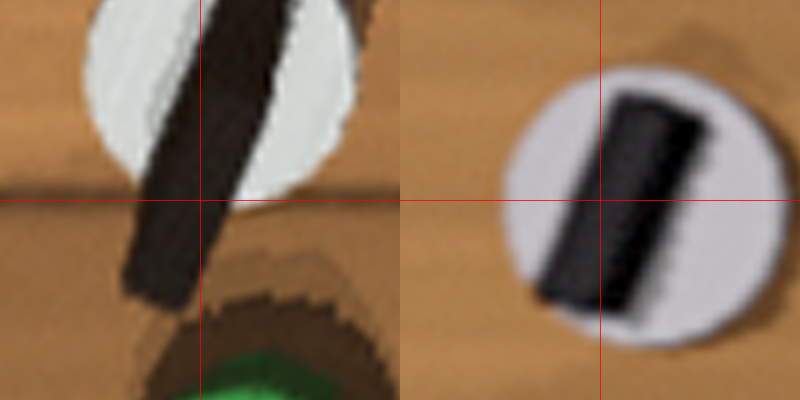

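```bash
cat > d.py <<'E'
exec(open("c.py").read().split("for n,c in")[0])
for n,c in(("S",S),("T",T)):
  for nm,ctr,yaw,zs in(("cap",(.487,.317),-23,(.08,.036)),("lamp",(.563,-.024),10.5,(.1,))):
    u,v=proj(c,np.array([*ctr,zs[0]])); u,v=int(u),int(v); r=22 if nm=="cap" else 36; s=400//(2*r)
    a=cv2.resize(c["image"][v-r:v+r,u-r:u+r],None,fx=s,fy=s,interpolation=cv2.INTER_NEAREST)
    z=cloud(c)[...,2][v-r:v+r,u-r:u+r]; b=cv2.applyColorMap((np.nan_to_num(np.clip(z/.16,0,1))*255).astype(np.uint8),cv2.COLORMAP_JET)
    b=cv2.resize(b,None,fx=s,fy=s,interpolation=cv2.INTER_NEAREST)
    t=np.radians(yaw);R=np.array([[np.cos(t),-np.sin(t)],[np.sin(t),np.cos(t)]])
    th=np.linspace(0,6.28,60)
    if nm=="cap": curves=[(np.array([[29,9],[-29,9],[-29,-9],[29,-9],[29,9]]),.08),(36*np.stack([np.cos(th),np.sin(th)],1),.036)]
    else: curves=[(24*np.stack([np.cos(th),np.sin(th)],1),.1),(55*np.stack([np.cos(th),np.sin(th)],1),.1),(np.array([[32,9],[-32,9],[-32,-9],[32,-9],[32,9]]),.1)]
    for q,zz in curves:
        X=np.c_[(q/1000)@R.T+np.array(ctr),np.full(len(q),zz)]; uu,vv=proj(c,X)
        pts=np.stack([(uu-u+r+.5)*s,(vv-v+r+.5)*s],1).astype(np.int32)
        for i in(a,b): cv2.polylines(i,[pts],False,(255,0,255),1)
    cv2.imwrite(f"pics/o_{nm}{n}.png",np.hstack([a,b]))
for nm in("cap","lamp"):
    A=[cv2.imread(f"pics/o_{nm}{n}.png") for n in "ST"]; cv2.imwrite(f"pics/o_{nm}.png",cv2.resize(np.vstack(A),(600,600)))
E
python3 d.py
```

```text
(no output)
```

View pics/o_cap.png

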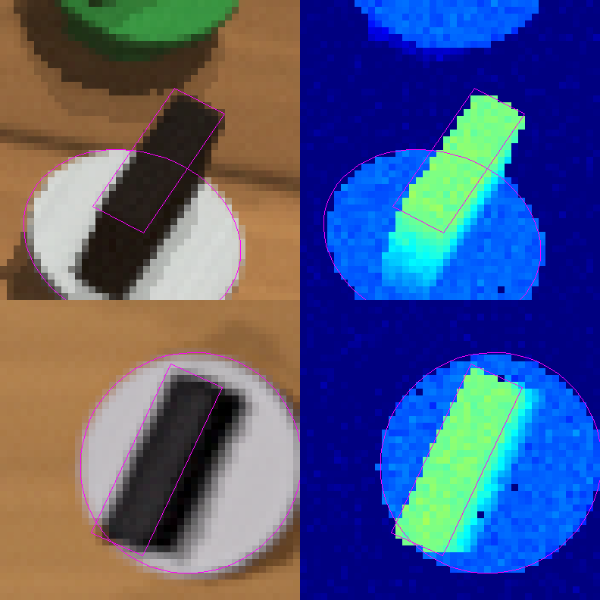

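View pics/o_lamp.png

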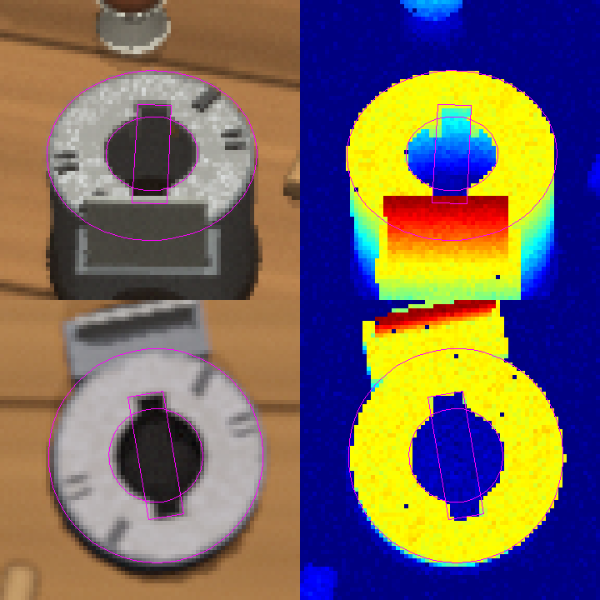

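```bash
cat >> h.py <<'E'
def down(yaw):
    c,s=np.cos(np.radians(yaw)),np.sin(np.radians(yaw)); return np.array([[0,c,s],[0,s,-c],[-1,0,0.]])
G=.0539
LAMP=np.array([.563,-.0243]); LY=11.0
PL=np.array([.630,-.0110]); TRAY=np.array([.4596,-.3208]); TY=-15.5
CAP=np.array([.487,.318]); CY=-23.0
def tilt(th,yaw,flip=False):
    # plate held: approach a, jaw n in vertical plane
    t=np.radians(th); h=np.array([np.cos(np.radians(yaw)),np.sin(np.radians(yaw)),0]); k=np.array([0,0,1.])
    a=np.sin(t)*h-np.cos(t)*k; n=np.cos(t)*h+np.sin(t)*k
    if flip:n=-n
    return np.stack([a,n,np.cross(a,n)],1)
E
cat > e.py <<'E'
from station import *
from h import *
from scipy.optimize import least_squares
def q(n,p,R):
    s=solve_ik(list(p),R); print(n,None if s is None else np.round(s,1))
for f in(0,180):
    q("plate",[*PL,.13+G],down(LY+f)); q("plateup",[*PL,.26+G],down(LY+f))
    for th in(30,35,40):
        R=tilt(th,TY,f>0); a=R[:,0]; b=np.array([*TRAY,0])+.05*np.array([np.cos(np.radians(TY)),np.sin(np.radians(TY)),0])+[0,0,.01]
        q(f"tray{th}",b-a*(.08+G),R)
    q("cap",[*CAP,.062+G],down(CY+90+f)); q("seat",[*LAMP,.132+G],down(LY+90+f)); q("turn",[*LAMP,.132+G],down(LY+50+f))
# circle fits from depth
for n in"scene","top":
    c=pickle.load(open(n+"1.pkl","rb"));P=cloud(c)
    for nm,ctr,z,r in(("collar",LAMP,.1,.055),("flange",CAP,.036,.036)):
        m=(np.hypot(P[...,0]-ctr[0],P[...,1]-ctr[1])<r+.012)&(abs(P[...,2]-z)<.005)
        m=m.astype(np.uint8); e=m-cv2.erode(m,np.ones((3,3),np.uint8))
        Q=P[e>0]; d=np.hypot(*(Q[:,:2]-ctr).T); Q=Q[abs(d-r)<.005]
        if nm=="collar": Q=Q[((Q[:,:2]-ctr)@[np.cos(.19),np.sin(.19)])<.03]
        s=least_squares(lambda x:np.hypot(Q[:,0]-x[0],Q[:,1]-x[1])-x[2],[*ctr,r],loss="soft_l1",f_scale=.001)
        print(n,nm,len(Q),s.x)
E
python3 e.py
```

```text
plate [ -4.3  33.8  80.   -0.   66.3 -15.3]
plateup [ -4.3  27.2  72.1  -0.   80.7 -15.3]
tray30 [-43.7  23.  110.3  35.7  23.8 -58.2]
tray35 [-45.   22.6 113.7  54.1  20.4 -77.3]
tray40 [ -46.4   22.9  116.8   77.1   19.8 -101. ]
cap [ 29.5  33.5  90.9  -0.   55.6 -37.5]
seat [  -6.2   25.9   91.8   -0.    62.2 -107.2]
turn [ -6.2  25.9  91.8  -0.   62.2 -67.2]
plate None
plateup None
tray30 [-43.7  23.  110.3  35.7  23.8 121.8]
tray35 [-45.   22.6 113.7  54.1  20.4 102.7]
tray40 [-46.4  22.9 116.8  77.1  19.8  79. ]
cap [ 29.5  33.5  90.9  -0.   55.6 142.5]
seat [-6.2 25.9 91.8 -0.  62.2 72.8]
turn [ -6.2  25.9  91.8  -0.   62.2 112.8]
scene collar 127 [ 0.56333031 -0.02436768  0.05321535]
scene flange 106 [0.48711718 0.31847963 0.03446301]
top collar 160 [ 0.56243203 -0.02483354  0.05306713]
top flange 140 [0.48639657 0.31778765 0.03399253]
```

```bash
sed -i 's/LAMP=.*;/LAMP=np.array([.5629,-.0245]);/; s/CAP=np.array([^)]*)/CAP=np.array([.4868,.3181])/' h.py
cat > f.py <<'E'
from station import *
from h import *
R=down(LY)
movep([*PL,.22+G],R)
line_to([*PL,.13+G],rate=.12)
print(read_force(),read_time_s())
close_gripper(); print(read_finger_gap(),read_force())
line_to([*PL,.135+G],rate=.03); print(read_finger_gap(),read_force())
line_to([*PL,.26+G],rate=.12); print(read_finger_gap(),read_force(),read_time_s())
for n in("scene","top"):
    c=capture(n);pickle.dump(c,open(n+"2.pkl","wb"));cv2.imwrite(f"pics/{n}2.png",c["image"])
E
python3 f.py
```

```text
[-0.6827709   0.26363445 -0.03444764] 4.2333
0.0031552084415755917 [-0.83173416  0.28597798  0.55563169]
0.0029828286147368034 [ 0.68949606  0.13309695 -1.36973527]
0.003437089839396212 [ 0.38403162 -0.21185559 -0.82511326] 6.4583
```

View pics/scene2.png

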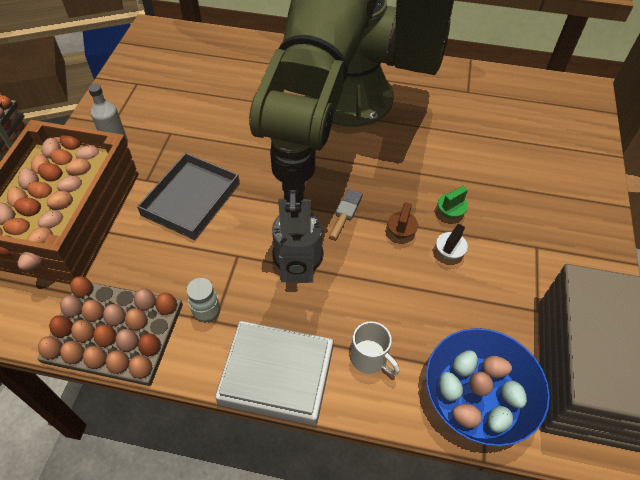

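The plate hangs in the jaws at (297,215), clear of the slot and upright. Next it goes to the tray.

```bash
cat > g.py <<'E'
from station import *
from h import *
R=tilt(30,TY); a=R[:,0]; h=np.array([np.cos(np.radians(TY)),np.sin(np.radians(TY)),0])
b=np.array([*TRAY,0])+.05*h
p=lambda z:b+[0,0,z]-a*(.08+G)
line_to([PL[0]-.03,PL[1],.29+G],rate=.15)
movep(p(.13),R); print(read_time_s(),read_finger_gap())
line_to(p(.012),rate=.1); print(read_force())
for z in(.009,.006,.003):
    line_to(p(z),rate=.03); f=read_force(); print(z,f)
    if f[2]>6: break
ungrasp(); hold(.3)
for n in("scene","top"):
    c=capture(n);cv2.imwrite(f"pics/{n}3.png",c["image"])
print(read_time_s())
E
python3 g.py
```

```text
8.3083 0.0035039926758872273
[-0.05782826 -0.165762   -0.76952436]
0.009 [ 9.31972821e-05  5.75543663e-01 -6.99163312e-01]
0.006 [ 0.28614103  0.33878574 -1.6785469 ]
0.003 [ 3.65111247 -0.48396666  8.02971823]
11.55
```

View pics/scene3.png

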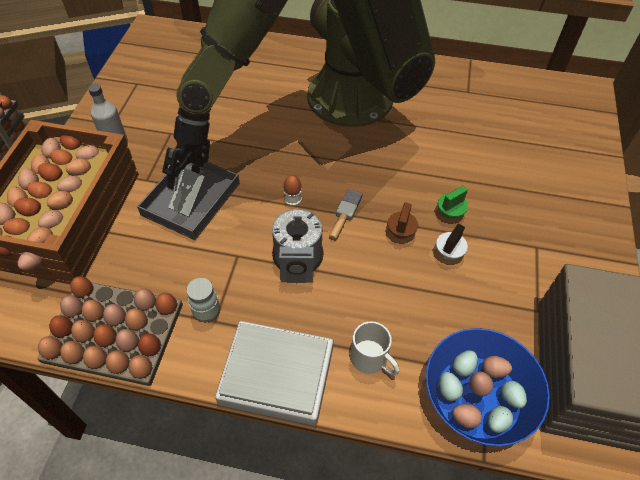

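The plate is in the tray at about (188,195), leaning on the lower finger. I'll retreat along the tool axis so it drops flat.

```bash
cat > i.py <<'E'
from station import *
from h import *
a=np.array(read_ee_rot())[:,0]; p=np.array(read_ee_pos())
line_to(p-a*.07,rate=.06)
line_to(p-a*.14+[0,0,.03],rate=.15)
movep([*CAP,.16+G],down(CY+90))
for n in("scene","top"):
    c=capture(n);cv2.imwrite(f"pics/{n}4.png",c["image"])
    print([(np.round(d["centre"],3),round(d["p"],2)) for d in landmark_of(c,"plate_center")])
print(read_time_s())
E
python3 i.py
```

```text
[(array([ 0.456, -0.323,  0.008]), 0.56)]
[(array([ 0.459, -0.323,  0.004]), 0.82)]
16.125
```

View pics/scene4.png

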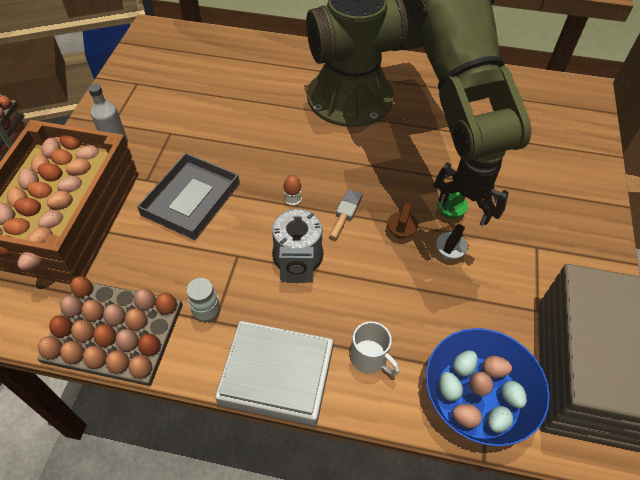

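View pics/top4.png

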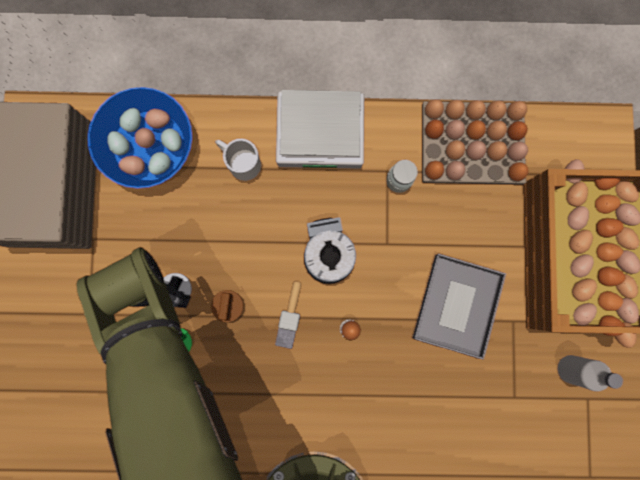

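The plate lies flat in the tray at top (458,307). Now I'll take the cap.

```bash
cat > j.py <<'E'
from station import *
from h import *
line_to([*CAP,.062+G],rate=.12); print(read_force())
close_gripper(); print(read_finger_gap(),read_force())
line_to([*CAP,.20+G],rate=.12); print(read_force(),read_finger_gap())
movep([*LAMP,.20+G],down(LY+90))
line_to([*LAMP,.178+G],rate=.1); hold(.2)
print(read_finger_gap(),read_time_s(),read_ee_pos(),read_joint_pos(),read_wrist_torque())
for n in("scene","top"):
    c=capture(n);cv2.imwrite(f"pics/{n}5.png",c["image"]);pickle.dump(c,open(n+"5.pkl","wb"))
    for t in("cap","cap_grip","socket"):print(t,[(np.round(d["centre"],4),round(d["p"],2)) for d in landmark_of(c,t)])
    crop(c,*((298,225) if n=="scene" else (330,250)),40,f"pics/{n}5c.png",7)
E
python3 j.py
```

```text
[0.35640974 0.28690799 1.04269359]
0.017376530319540347 [-3.68715929e-01 -2.43206321e-03  2.56783586e+00]
[ 0.57332843 -0.08367265 -2.1440825 ] 0.017455821022651263
0.01717623405000638 20.9 [ 0.56308853 -0.02437528  0.23252708] [-6.20184628e+00  2.27164378e+01  8.96006684e+01 -4.97488556e-04
  6.76286090e+01 -1.07209222e+02] [-0.00960592 -0.01247616  0.05744264]
cap [(array([0.3659, 0.313 , 0.0025]), 0.93), (array([ 0.5642, -0.0261,  0.1161]), 0.65), (array([0.4481, 0.2047, 0.0012]), 0.59)]
cap_grip [(array([0.3689, 0.3149, 0.061 ]), 0.97), (array([0.4527, 0.1997, 0.0574]), 0.83), (array([ 0.5603, -0.0257,  0.1763]), 0.62)]
socket [(array([ 0.5639, -0.0243,  0.0994]), 0.86)]
cap [(array([0.4477, 0.2025, 0.0028]), 0.79), (array([ 3.691e-01,  3.119e-01, -1.000e-04]), 0.61), (array([ 0.5639, -0.0223,  0.1175]), 0.47)]
cap_grip [(array([0.3646, 0.3112, 0.06  ]), 0.8), (array([0.4496, 0.2041, 0.0553]), 0.65), (array([ 0.5618, -0.0236,  0.1758]), 0.52)]
socket [(array([ 0.561 , -0.0216,  0.1015]), 0.86)]
```

View pics/scene5c.png

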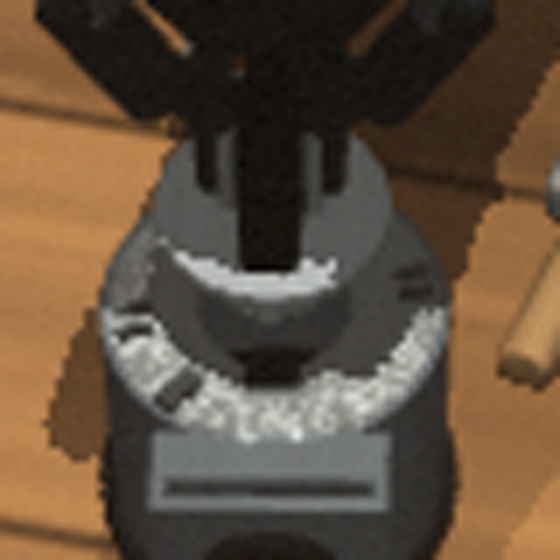

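View pics/top5c.png

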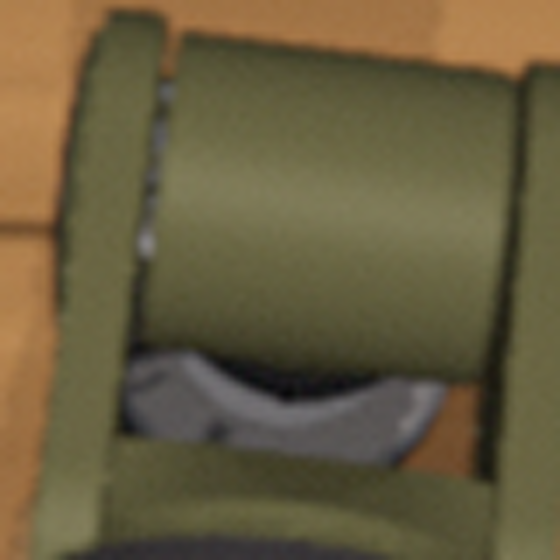

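The cap hangs centred above the mouth at scene (298,205) with the bar roughly along the notches. The arm blocks the top camera. I'll check the relative offset from scene depth before inserting.

```bash
cat > k.py <<'E'
exec(open("c.py").read().split("for n,c in")[0])
from h import *
c=pickle.load(open("scene5.pkl","rb"));P=cloud(c)
for nm,z,r in(("flange",.152,.036),("collar",.1,.055)):
    m=((np.hypot(P[...,0]-LAMP[0],P[...,1]-LAMP[1])<r+.012)&(abs(P[...,2]-z)<.005)).astype(np.uint8)
    e=m-cv2.erode(m,np.ones((3,3),np.uint8));Q=P[e>0];d=np.hypot(*(Q[:,:2]-LAMP).T);Q=Q[abs(d-r)<.006]
    if nm=="collar": Q=Q[((Q[:,:2]-LAMP)@[np.cos(.19),np.sin(.19)])<.03]
    f=lambda x:np.hypot(Q[:,0]-x[0],Q[:,1]-x[1])-r+.0017
    s=least_squares(f,LAMP,loss="soft_l1",f_scale=.001); print(nm,len(Q),s.x,np.median(Q[:,2]))
# overlay
u0,v0,r,s=298,225,40,10
a=cv2.resize(c["image"][v0-r:v0+r,u0-r:u0+r],None,fx=s,fy=s,interpolation=cv2.INTER_CUBIC)
th=np.linspace(0,6.28,80);C=np.stack([np.cos(th),np.sin(th)],1)
t=np.radians(LY);R=np.array([[np.cos(t),-np.sin(t)],[np.sin(t),np.cos(t)]])
bx=lambda x0,x1,y0,y1:np.array([[x0,y0],[x1,y0],[x1,y1],[x0,y1],[x0,y0]])
for q,z in((36*C,.152),(36*C,.146),(55*C,.1),(24*C,.1),(bx(-32,32,-9,9),.1),(bx(66,72,-31.5,31.5),.1),(bx(-29,29,-9,9),.196),(bx(-29,29,-9,9),.152)):
    uu,vv=proj(c,np.c_[(q/1000)@R.T+LAMP,np.full(len(q),z)])
    cv2.polylines(a,[np.stack([(uu-u0+r+.5)*s,(vv-v0+r+.5)*s],1).astype(np.int32)],False,(255,0,255),1)
cv2.imwrite("pics/k.png",a[:600] if 0 else cv2.resize(a,(600,600)))
E
python3 k.py
```

```text
flange 97 [ 0.56326253 -0.02404966] 0.15162059619269452
collar 89 [ 0.5626889  -0.02446202] 0.09933605820042368
```

View pics/k.png

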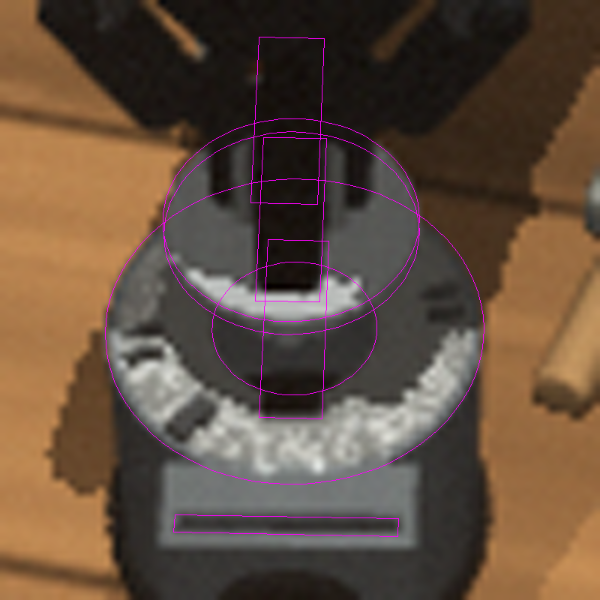

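The overlay fits and the cap-to-mouth offset is about 0.6 mm. I'll insert with force monitoring.

```bash
cat > l.py <<'E'
from station import *
from h import *
for z in(.165,.158,.152,.147,.143,.140,.137,.135,.134,.133,.132,.1315,.131):
    line_to([*LAMP,z+G],rate=.04)
    f=read_force(); print(z,np.round(f,1),np.round(read_wrist_torque(),2),round(read_ee_pos()[2]-G,4))
    if np.linalg.norm(f)>14: break
print(read_time_s(),read_finger_gap())
c=capture("scene");cv2.imwrite("pics/scene6.png",c["image"]);pickle.dump(c,open("scene6.pkl","wb"));crop(c,298,225,40,"pics/scene6c.png",7)
E
python3 l.py
```

```text
0.165 [ 0.1  0.2 -1. ] [-0.   -0.04  0.02] 0.1647
0.158 [-0.7  0.7 -0.8] [-0.01 -0.03 -0.02] 0.1577
0.152 [-0.1 -0.3 -2.1] [-0.01  0.02 -0.05] 0.1517
0.147 [ 0.1  0.4 -0.9] [0.03 0.01 0.03] 0.1467
0.143 [ 0.5  0.2 -1.1] [ 0.02  0.02 -0.02] 0.1427
0.14 [ 0.2  0.8 -1.6] [ 0.01 -0.05 -0.03] 0.1398
0.137 [-0.5  0.3 -0.7] [ 0.01 -0.03 -0.03] 0.1368
0.135 [ 0.4 -0.3 -1.1] [ 0.   -0.04  0.01] 0.1349
0.134 [-0.5  0.2 -2.2] [ 0.    0.02 -0.  ] 0.134
0.133 [ 0.4  0.1 -0.6] [ 0.01 -0.02 -0.04] 0.1329
0.132 [-0.4 -0.1  1. ] [-0.03  0.04 -0.  ] 0.1323
0.1315 [-3.1 -0.2  8.1] [0.06 0.49 0.  ] 0.1322
0.131 [-6.8 -0.5 13. ] [ 0.1   0.97 -0.02] 0.1322
24.925 0.017770523207989886
```

View pics/scene6c.png

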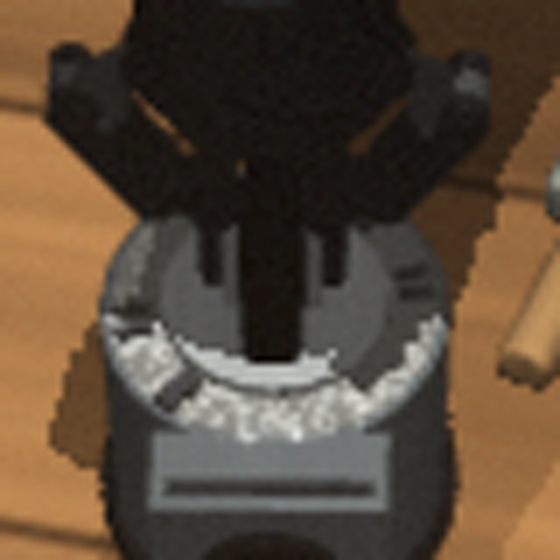

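It sits flush: contact at grasp height 0.132, as expected. Now I'll ease the push and twist in steps.

```bash
cat > m.py <<'E'
from station import *
from h import *
z=.1317
line_to([*LAMP,z+G],rate=.03); print(np.round(read_force(),1))
for a in(5,10,15,20,25,30,35,38,40):
    line_to([*LAMP,z+G],down(LY+90-a),rate=.01) if 0 else movep([*LAMP,z+G],down(LY+90-a))
    f=read_force();w=read_wrist_torque(); print(a,np.round(f,1),np.round(w,3),round(read_finger_gap(),4),round(read_ee_pos()[2]-G,4))
    if np.linalg.norm(f)>30 or abs(w[2])>.6: print("stop");break
hold(.3); print(read_time_s(),np.round(read_wrist_torque(),3),np.round(read_force(),1),read_joint_pos())
for n in("scene","top"):
    c=capture(n);cv2.imwrite(f"pics/{n}7.png",c["image"]);pickle.dump(c,open(n+"7.pkl","wb"));crop(c,298,230,40,f"pics/{n}7c.png",7)
E
python3 m.py
```

```text
[-2.6 -0.1  7.2]
5 [-0.   0.1  6.7] [ 0.095  0.127 -0.075] 0.0171 0.1322
10 [ 0.2 -0.2  5.8] [ 0.067  0.022 -0.09 ] 0.0175 0.1322
15 [ 1.2 -1.2  5.2] [-0.092 -0.024  0.037] 0.0174 0.1322
20 [ 0.8 -2.8  4.6] [-0.266  0.029 -0.047] 0.0172 0.1322
25 [ 1.2 -2.3  5.3] [-0.292 -0.053  0.034] 0.0171 0.1322
30 [ 1.6 -2.3  5.6] [-0.337 -0.024  0.046] 0.0174 0.1322
35 [ 0.7 -2.2  4.8] [-0.408 -0.05   0.001] 0.0171 0.1322
38 [-0.2 -4.2  5.8] [-0.443  0.022  0.031] 0.0172 0.1322
40 [ 0.2 -3.9  6. ] [-0.5    0.078  0.072] 0.0175 0.1322
27.775 [-0.533  0.095  0.017] [-0.8 -3.9  5. ] [-6.24470367e+00  2.59004052e+01  9.18328660e+01 -4.32990382e-02
  6.21878783e+01 -6.72178010e+01]
```

View pics/scene7c.png

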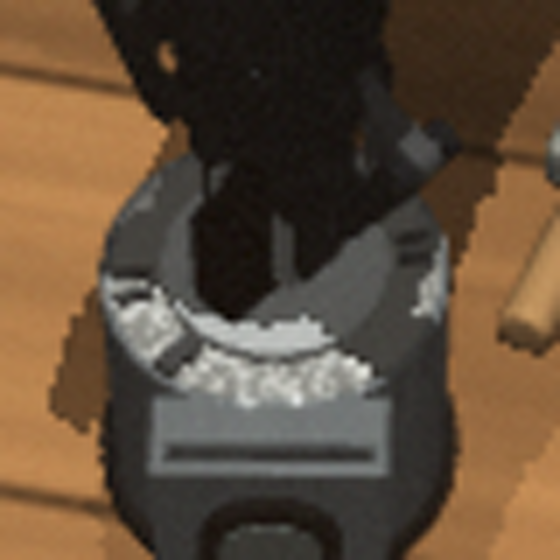

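```bash
cat > n.py <<'E'
exec(open("c.py").read().split("for n,c in")[0])
from h import *
import sys
A=float(sys.argv[1]) if len(sys.argv)>1 else 40
c=pickle.load(open("scene7.pkl","rb"));u0,v0,r,s=298,225,36,22
a=cv2.resize(c["image"][v0-r:v0+r,u0-r:u0+r],None,fx=s,fy=s,interpolation=cv2.INTER_CUBIC)
th=np.linspace(0,6.28,80);C=np.stack([np.cos(th),np.sin(th)],1)
def rot(d):
    t=np.radians(d);return np.array([[np.cos(t),-np.sin(t)],[np.sin(t),np.cos(t)]])
bx=lambda x0,x1,y0,y1:np.array([[x0,y0],[x1,y0],[x1,y1],[x0,y1],[x0,y0]])
for q,z,yw,col in((36*C,.106,0,0),(36*C,.1,0,0),(55*C,.1,0,0),(bx(66,72,-31.5,31.5),.1,LY,0),(bx(-29,29,-9,9),.150,LY-A,1),(bx(-29,29,-9,9),.106,LY-A,1),(np.array([[-55,0],[55,0]]),.1,LY-A,2)):
    uu,vv=proj(c,np.c_[(q/1000)@rot(yw).T+LAMP,np.full(len(q),z)])
    cv2.polylines(a,[np.stack([(uu-u0+r+.5)*s,(vv-v0+r+.5)*s],1).astype(np.int32)],False,[(255,0,255),(0,255,255),(0,255,0)][col],2)
a=np.clip(a.astype(float)*1.6,0,255).astype(np.uint8)
cv2.imwrite("pics/n.png",cv2.resize(a,(600,600)))
E
python3 n.py
```

```text
(no output)
```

View pics/n.png

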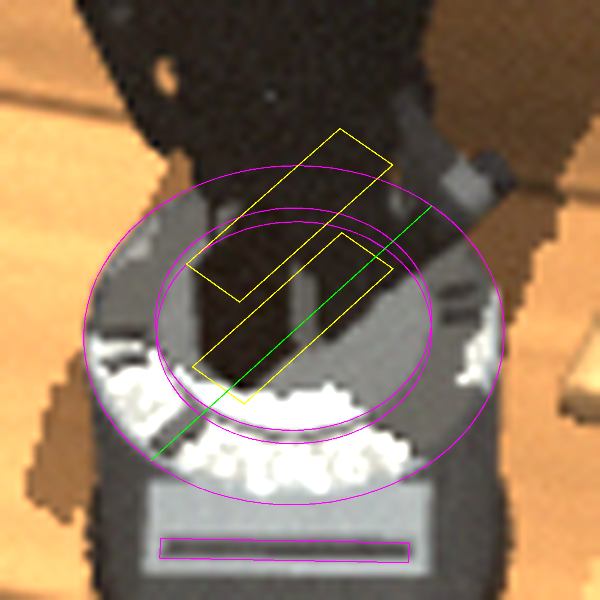

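View pics/top7.png

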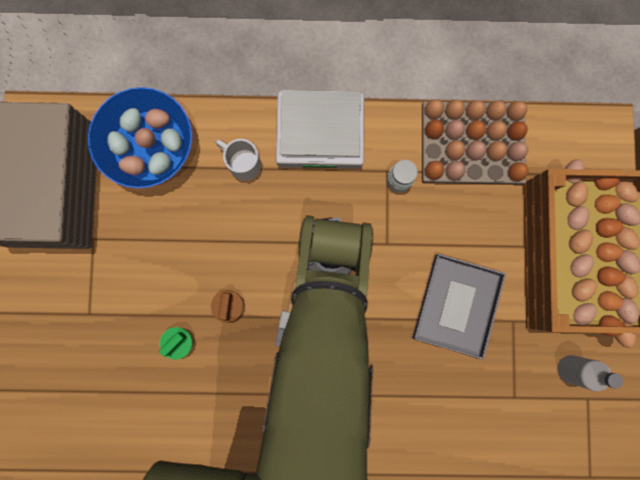

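The bar lies along the predicted line at 40°, within about 1.5 px. The flange overlay sits on the collar and the plate stays in the tray. I'll do a last averaged force check, then hand in.

```bash
cat > o.py <<'E'
from station import *
from h import *
W=[];F=[]
for i in range(15): hold(.05);W.append(read_wrist_torque());F.append(read_force())
print(np.mean(W,0),np.mean(F,0),read_finger_gap(),read_ee_pos(),read_time_s())
R=np.array(read_ee_rot());print("jaw yaw",np.degrees(np.arctan2(R[1,1],R[0,1])), "twist",LY+90-np.degrees(np.arctan2(R[1,1],R[0,1])))
hand_in()
E
python3 o.py
```

```text
[-0.51571126  0.1134674   0.04638169] [-0.39509511 -3.54568625  5.66907182] 0.017325176075458738 [ 0.56322013 -0.02492654  0.18613644] 28.625
jaw yaw 60.99465048277296 twist 40.00534951722704
the job is handed in; nothing more can be done
```

The job is handed in at 28.6 s of the 54 s allowed. I got no verdict back.

- **Plate:** I drew the shutter plate out of the slot and put it in the grey tray. Both cameras show it lying flat there.
- **Cap:** I lifted the black-barred cap and set it into the lamp mouth. It seated flush: contact came at the expected height and the flange overlay matched the collar.
- **Twist:** I turned the cap 40.0° clockwise by the gripper's reading and was still holding it there at hand-in. The push down was about 5.7 N and the finger gap was steady at 17.3 mm. I kept well short of the lock click.

**Checks that disagreed or were weak:**
- **Lamp angle:** My estimates of the lamp's yaw spread from about 10° to 12°, and I used 11°. The last overlay put the rib about 1–2 px off the line, so alignment with the single ribs is good to about 1–2°.
- **Spring torque:** The measured spring-back torque averaged only about 0.05 N m against the stated 0.1 N m. Single readings were too noisy to say more than that it pushes the right way.
- **Side load:** A side force of about 3.5 N remained in the grip.
- **Top view:** The arm hid the lamp from the top camera, so the final angle was only checked from the scene camera.

I did not touch the look-alikes, egg cup, brush, jar or mug. The last picture shows all but the egg cup and most of the brush, which the arm hid, and nothing there looks moved.

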